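# Prop the charger box open on its stay

## Robot

A 7-joint arm with a two-finger parallel gripper is mounted at the origin on the work surface. World frame = base frame: x ahead of the robot, y to its left, z up, the work surface at z = 0. Lengths are in m, angles in rad, forces in N, time in s.
With the tool pointing down it reaches from about 0.35 to 0.775 m from the base axis. Payload 3.1 kg.
Tool frame: the origin (TCP) lies between the finger pads; the fingertips stand 14 mm ahead of it and the grasp point (between the pads) lies 5 mm behind it; z points along the fingers, y is the line along which they close (so a half turn about z gives the same grasp; the last joint's range is limited). The gripper opens to 85 mm and grips with 20 to 120 N. Pads are 22 mm wide; open, the fingers measure 114 mm over their backs; the gripper's body (76 mm by 85 mm) begins 54 mm behind the grasp point. The pads swing forward as they close: fully open they stand 13 mm farther back than shut.
Start: joints at [1.212, 0.311, 0.014, 1.512, -0.004, 1.319, -0.027], TCP at [0.171, -0.523, 0.245] pointing down, gripper open.
Joint ranges: [-2.7, 2.7], [-0.3, 1.91], [-1.27, 1.3], [0.12, 2.57], [-1.44, 4.58], [0.2, 2.03], [-3.05, 3.05]. Speed limits (rad/s): [2.79, 2.79, 3.14, 3.14, 3.14, 3.14, 3.14].

## Interface

Orientations are given as a unit quaternion [w, x, y, z].
In Python, from workcell import telemetry, imaging, workorder gives the robot as it stands.
- The arm moves only by the tool arm_command, never from a script. Its arguments are lists of equal length, an entry for each row: "translation": the shift along the tool's x, y, z in m, a list of three; "yaw": the turn about the tool's z in rad. In form: {"translation": [[dx, dy, dz], ...], "yaw": [yaw, ...]}. A call has 1 to 12 rows; each row shifts and turns the commanded pose from where the row before left it, along the tool's axes as they then stand; what a row does not reach is not made up. A row lasts 1/12 s, in which the tool goes at most 41.7 mm and 7.16 degrees, less where a joint would pass 70% of its speed; a pose out of reach is approached as far as the arm can. A call is refused whole if a number of a shift passes 0.0417 or a number of a turn 0.125, either way. A call with a gripper value outside its range is refused whole. "gripper" is the finger opening in m, from 0 to 0.0854, set as the call begins (left out, the last holds). The fingers move at their own pace and stop on an object; the grip force is fixed at half the most. Time passes only in rows, so rows that do not move let the fingers close. It gives the time, the measured TCP pose, the force, the opening and the grip force at its end, in the units of the state.
- telemetry.get_obs(): the state, without advancing time (a new reading comes with each control period).
- imaging.grab_frame(name): name is "scene" or "top" or "wrist"; returns the picture (480x640x3 uint8, red, green, blue); there is no depth.
- imaging.camera_model(name): a dict with "mtx" (3x3 intrinsics, pixels), "R" (3x3) and "t" (3): a world point X has camera coordinates R X + t; the wrist camera has in their place "T_tool_cam" (4x4, takes a point from camera to tool coordinates, whose origin is the TCP and whose axes are the flange's). Camera axes: x right, y down, z forward; pixel columns grow to the right and rows downward; lengths in m; the calibration is good to about 2 mm. The wrist camera is an equidistant fisheye: a pixel r from the principal point sees the ray r / f radians off the axis. A picture is of the moment at which its call begins: read the wrist's pose just before it. camera_model takes no time and is no camera call.
- workorder.sign_off(): hands the job in; it is judged then, once.
Trained networks look in the newest picture that a camera, given by its name, has taken for a name from the list of things; names that differ only in an ending like _2 or _b are one class to them, and where a whole thing is asked for, a point or a joint stands for the part that bears it (a point fixed in the world has none). Each returns a list of dicts, best first, with "confidence" (0 to 1); they miss things now and then, are a little off and sometimes report something else, mostly with a low value. They report only what shows in the picture. A call takes as long as a camera call.
- imaging.silhouettes(camera, thing): "mask" (480x640 bool, what is visible of it) and "centre" ([column, row] in pixels, amid what is visible of it).
The state is a dict: "t": time; "qpos": joint angles; "qvel": joint speeds; "joint_torque": joint torques, N m; "tool_pos": TCP position; "tcp_rot": TCP orientation; "force": force on the tool from outside, world axes, zero at the start; "wrist_torque": the same for the moment, N m; "finger_gap": finger opening in m; "gripper_force": force on a finger pad.
Only numpy, scipy, OpenCV 4.12 (cv2) and the standard library are available. Lean on these libraries where they do the work, as an engineer would, in place of code of your own. Each camera call takes 0.05 s, during which the arm holds its last target. There are 200 camera calls.

## Task

The charger box on the aluminium shelf runs warm: prop its grey lid open on the dark steel stay at its side. With the lid out of the way, flip the stay up to its stop, and let the lid come to rest with its side pin in the stay's saddle, so that it stays open by itself. Leave the loose things on the shelf where they are.

Things in the scene. Friction and masses are not known exactly. Their poses are not given: they have to be found in the camera images.
- charger_box: White plastic open box with black chargers inside, fixed on a 20 mm thick aluminium shelf: 150 (x) by 180 (y) by 60 mm high, walls 5 mm. Origin: centre of its underside, on the shelf top; +x points to the rear (hinge) side, +y to its left, z up. It does not move.
- lid (a joint): Angle of the grey lid, rad: 0 shut, 1.57 upright, 1.75 leaning back on its stop, where it stays by its own weight; propped in the saddle about 0.80. Hinged on the box's rear top edge. Damped hinge (0.15 N m s/rad) that holds no angle by itself: let go short of upright, the lid sinks forward and down at up to 2 rad/s. About 250 g.
- stay (a joint): Angle of the dark steel stay, rad: 0 lying back (sloping up to the rear, 25 degrees above level), 1.257 at its stop (7 degrees past upright, leaning to the box's front). Grows as the stay swings up from the rear towards the front. The pivot is a little stiff (0.06 N m): it stays where it is left.
- hinge (a point): Middle of the lid's hinge line, box frame (75, 0, 60) mm.
- stay_pivot (a point): The stay's pivot, box frame (4, -99, 40) mm. The stay is an 8 mm round bar in a plane 9 mm outside the box's right (-y) wall; its saddle lies 113 mm from the pivot.
- lid_front (a point): Middle of the lid's front lower edge, 180 mm from the hinge. The lid is a plate 180 by 180 by 6 mm; shut, its front eave overhangs the box's front wall by 30 mm, so it can be lifted from under the eave.
- lid_pin (a point): On the axis of the 8 mm dark steel pin that sticks out 20 mm from the lid's right (-y) edge, 125 mm from the hinge; the point lies in the stay's plane.
- stay_rod (a point): On the stay's cross rod, an 8 mm bar 90 mm from the pivot that runs 95 mm straight out to the box's right (-y), away from the box; this point is 85 mm out from the stay. Pushing the rod from its rear side towards the box's front swings the stay up.
- stay_saddle (a point): The saddle at the stay's free end: where the pin's axis lies when the pin sits in it, on a ledge and against a 24 mm prong on the front side. It is open to the rear and the top, so the pin drops in from behind and above while the stay is at its stop. The lid's weight then presses the stay against its stop.
- stapler: Bystander: stainless steel stapler, 130 by 34 by 60 mm, standing loose. Origin: centre of its underside.
- tape_dispenser: Bystander: black plastic tape dispenser, 130 by 50 by 86 mm, loose. Origin: centre of its underside.
- pencil_cup: Bystander: white ceramic cup with two pencils, 76 mm wide, 90 mm high, pencils to 170 mm, loose. Origin: centre of its underside.
- key_tray: Bystander: coral silicone key tray, 160 by 100 by 22 mm, loose. Origin: centre of its underside.

How it is judged:
At the end, for the whole second after the job is handed in: The stay stands at its stop (over 1.19 rad), the lid rests still (under 0.05 rad/s) at 0.72 to 0.88 rad, and its pin sits in the saddle (within 10 mm of the saddle point) (value of joint stay above 1.19 rad and value of joint lid between 0.72 and 0.88 rad and distance between lid_pin and stay_saddle below 0.01 m and velocity of joint lid between -0.05 and 0.05 rad/s); the robot touches nothing.
It fails at once if a bystander is pushed more than 25 mm from its place or tipped (distance of any of stapler, tape_dispenser, pencil_cup, key_tray from where it was at the start of the episode above 0.025 m or angle between any of stapler, tape_dispenser, pencil_cup's own z axis and vertical above 0.4 rad).
It also fails if it takes over 64 s, if anything falls off the work surface, if the arm or the gripper's body presses on something with over 40 N, if the wrist force passes 120 N, or if a joint passes its speed limit or range.

## Working session

There is one attempt and no reset: what is moved stays moved. The work goes in short steps, Python scripts to look and compute and a tool call to move; the robot and the scene stay as the last step left them, time stands still between calls to the robot, and variables do not carry over. Pictures are saved under pics/ and viewed, at most 10 in all, crops included, and the job is handed in when it is done.

Besides the shell and the picture viewer there is one more tool, called after ">>>" as a command line: name --pt "numbers of a row" for each row, then --argument value for the rest. arm_command: Moves the arm, as the interface text tells. Its arguments: {"type":"object","properties":{"translation":{"type":"array"},"yaw":{"type":"array"},"gripper":{"type":"number"}},"required":["translation","yaw"]}

```bash
mkdir -p pics; ls; cat > h.py <<'E'
from workcell import telemetry, imaging, workorder
import numpy as np, cv2
def save(cam,fn):
    im=imaging.grab_frame(cam); cv2.imwrite('pics/'+fn,cv2.cvtColor(im,cv2.COLOR_RGB2BGR)); return im
E
python3 - <<'E'
from h import *
o=telemetry.get_obs(); print(o)
for c in ('scene','top'):
    save(c,c+'0.png'); m=imaging.camera_model(c); print(c,m)
    for t in ('charger_box','lid','stay','lid_front','lid_pin','stay_rod','stay_saddle','stay_pivot','hinge','stapler','tape_dispenser','pencil_cup','key_tray'):
        try:
            r=imaging.silhouettes(c,t)
            print(t,[(round(d['confidence'],2),np.round(d['centre']),int(d['mask'].sum())) for d in r[:2]])
        except Exception as e: print(t,e)
print(imaging.camera_model('wrist'))
E
```

```text
pics
{'t': 0.0, 'qpos': array([ 1.21225312,  0.31175553,  0.01396196,  1.51308572, -0.00439261,
        1.31918678, -0.02721811]), 'qvel': array([-0.00022459, -0.00110418,  0.00039392,  0.00016871, -0.00102015,
       -0.0006406 ,  0.001117  ]), 'joint_torque': array([-5.57973055e-05, -3.79920888e+01,  1.45964320e-01, -2.30592299e+01,
        1.22535008e-02,  1.34958987e-02, -2.29326105e-06]), 'tool_pos': array([ 0.1711674 , -0.52194402,  0.244193  ]), 'tcp_rot': array([-1.17876493e-03,  9.87469787e-01,  1.57803596e-01, -2.37083608e-04]), 'force': array([-1.03185607, -0.08313914,  0.25042831]), 'wrist_torque': array([ 0.02069309,  0.03922944, -0.00554535]), 'gripper_force': 0.0, 'finger_gap': 0.08562414560603916}
scene {'mtx': array([[511.02279111,   0.        , 320.91478185],
       [  0.        , 511.02279111, 241.53725397],
       [  0.        ,   0.        ,   1.        ]]), 'R': array([[ 0.67805443,  0.73497529, -0.00731469],
       [ 0.61950798, -0.57682847, -0.53242724],
       [-0.39554019,  0.35648314, -0.84644417]]), 't': array([-0.30296689, -0.40322467,  1.72633842])}
char
[... 1520 characters left out ...]
pler [(0.82, array([446., 255.]), 944)]
tape_dispenser [(0.8, array([406., 249.]), 1306)]
pencil_cup [(0.83, array([121., 250.]), 1275)]
key_tray [(0.76, array([494., 259.]), 2943)]
{'mtx': array([[371.64829954,   0.        , 322.55705957],
       [  0.        , 371.64829954, 236.83853805],
       [  0.        ,   0.        ,   1.        ]]), 'T_tool_cam': array([[-5.93863491e-04, -9.65268610e-01, -2.61258795e-01,
         6.59148118e-02],
       [ 9.99999667e-01, -4.26928613e-04, -6.95718222e-04,
        -3.05138395e-04],
       [ 5.60016107e-04, -2.61259121e-01,  9.65268542e-01,
        -1.28547659e-01],
       [ 0.00000000e+00,  0.00000000e+00,  0.00000000e+00,
         1.00000000e+00]])}
```

View pics/top0.png

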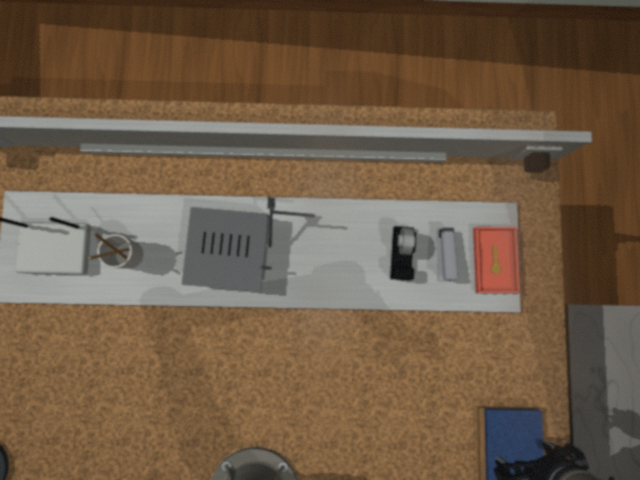

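View pics/scene0.png

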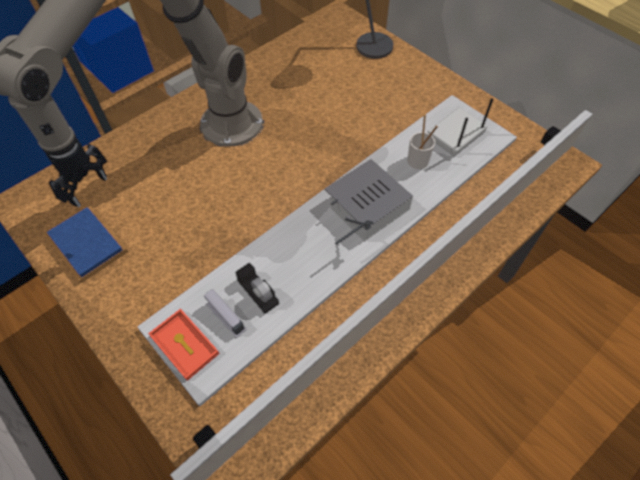

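```bash
cat >> h.py <<'E'
from scipy.optimize import least_squares
def proj(c,X):
    m=imaging.camera_model(c); p=(m['R']@np.atleast_2d(X).T).T+m['t']; p=p@m['mtx'].T; return p[:,:2]/p[:,2:]
def ray(c,uv,z):
    m=imaging.camera_model(c); d=m['R'].T@np.linalg.inv(m['mtx'])@np.array([*uv,1.]); C=-m['R'].T@m['t']; return C+d*(z-C[2])/d[2]
def quad(mask):
    k=cv2.morphologyEx(mask.astype(np.uint8),cv2.MORPH_OPEN,np.ones((7,7)))
    c=max(cv2.findContours(k,cv2.RETR_EXTERNAL,cv2.CHAIN_APPROX_NONE)[0],key=cv2.contourArea)
    h=cv2.convexHull(c)
    return cv2.approxPolyN(h,4,ensure_convex=True).reshape(-1,2).astype(float)
def box2w(p,b):
    c,s=np.cos(p[3]),np.sin(p[3]); b=np.atleast_2d(b)
    return np.c_[p[0]+c*b[:,0]-s*b[:,1],p[1]+s*b[:,0]+c*b[:,1],p[2]+b[:,2]]
E
python3 - <<'E'
from h import *
Q={}
for c in('top','scene'):
    imaging.grab_frame(c); Q[c]=quad(imaging.silhouettes(c,'lid')[0]['mask']); print(c,Q[c].tolist())
L=np.array([[.075,.09,.066],[.075,-.09,.066],[-.105,-.09,.066],[-.105,.09,.066]])
def match(c,p):
    q=proj(c,box2w(p,L)); return np.concatenate([Q[c][np.argmin(((Q[c]-a)**2).sum(1))]-a for a in q])
x0=[*ray('top',(230,247),.08)[:2],.02,0.]
for cs in (('top',),('top','scene')):
    f=least_squares(lambda p:np.concatenate([match(c,p) for c in cs]+[[ (p[2]-.02)*100]]),x0,loss='soft_l1')
    print(cs,f.x.round(4),f.fun.round(1))
    p=f.x
    print('pin,rod,pivot,saddle',proj('top',box2w(p,[[-.05,-.099,.063],[.0856,-.184,.078],[.004,-.099,.04],[.106,-.099,.088]])).round(),proj('scene',box2w(p,[[-.05,-.099,.063],[.0856,-.184,.078],[.004,-.099,.04],[.106,-.099,.088]])).round())
for z in np.arange(0,.5,.05):
    w=ray('scene',(592,113),z); print(z,w.round(3),proj('top',w).round())
for n,uv in dict(tape=(404,254),cup=(117,250),shelf1=(520,204),shelf2=(520,311)).items(): print(n,ray('top',uv,.04).round(3))
E
```

```text
top [[269.0, 213.0], [261.0, 291.0], [181.0, 284.0], [191.0, 206.0]]
scene [[414.0, 196.0], [365.0, 228.0], [319.0, 190.0], [370.0, 158.0]]
('top',) [ 0.5772  0.0731  0.0214 -0.0689] [ 0.   0.1  0.1 -0.   0.2 -0.1 -0.4  0.   0.1]
pin,rod,pivot,saddle [[267. 267.]
 [310. 211.]
 [271. 245.]
 [273. 198.]] [[333. 201.]
 [341. 247.]
 [345. 218.]
 [370. 233.]]
('top', 'scene') [ 0.5779  0.0738  0.0172 -0.0665] [-0.  -0.   0.3  0.   0.1  0.2 -0.7  0.1  1.7  0.6  0.2 -0.8 -4.2  1.7
  0.  -0.2 -0.3]
pin,rod,pivot,saddle [[267. 267.]
 [310. 211.]
 [270. 245.]
 [273. 198.]] [[333. 202.]
 [341. 248.]
 [345. 219.]
 [370. 234.]]
0.0 [0.805 0.923 0.   ] [[-106.  147.]]
0.05 [0.819 0.861 0.05 ] [[-97. 136.]]
0.1 [0.832 0.799 0.1  ] [[-87. 124.]]
0.15000000000000002 [0.845 0.736 0.15 ] [[-76. 110.]]
0.2 [0.859 0.674 0.2  ] [[-65.  96.]]
0.25 [0.872 0.612 0.25 ] [[-52.  79.]]
0.30000000000000004 [0.885 0.55  0.3  ] [[-38.  62.]]
0.35000000000000003 [0.899 0.488 0.35 ] [[-22.  42.]]
0.4 [0.912 0.425 0.4  ] [[-4. 20.]]
0.45 [0.926 0.363 0.45 ] [[16. -5.]]
tape [ 0.562 -0.344  0.04 ]
cup [0.557 0.339 0.04 ]
shelf1 [ 0.691 -0.629  0.04 ]
shelf2 [ 0.433 -0.621  0.04 ]
```

>>> arm_command --pt "0 0 0" --pt "0 0 0" --pt "0 0 0" --pt "0 0 0" --pt "0 0 0" --pt "0 0 0" --pt "0 0 0" --pt "0 0 0" --pt "0 0 0" --pt "0 0 0" --yaw '[-0.1185,-0.1185,-0.1185,-0.1185,-0.1185,-0.1185,-0.1185,-0.1185,-0.1185,-0.1185]' --gripper 0.045

```text
t: 2.43
tool_pos: [0.1713, -0.5226, 0.2453]
tcp_rot: [-0.0, 0.729, 0.684, -0.0]
force: [-0.6, -0.1, -0.0]
finger_gap: 0.0449
gripper_force: 0.0
```

>>> arm_command --pt "0.032 0.0195 0" --pt "0.032 0.0195 0" --pt "0.032 0.0195 0" --pt "0.032 0.0195 0" --pt "0.032 0.0195 0" --pt "0.032 0.0195 0" --pt "0.032 0.0195 0" --pt "0.032 0.0195 0" --pt "0.032 0.0195 0" --pt "0.032 0.0195 0" --pt "0.032 0.0195 0" --pt "0.032 0.0195 0" --yaw '[0,0,0,0,0,0,0,0,0,0,0,0]'

```text
t: 3.43
tool_pos: [0.432, -0.1542, 0.2457]
tcp_rot: [0.001, 0.731, 0.682, -0.0]
force: [1.5, -0.1, 0.2]
finger_gap: 0.045
gripper_force: 0.0
```

>>> arm_command --pt "0.032 0.0195 0.01" --pt "0.032 0.0195 0.01" --pt "0.032 0.0195 0.01" --pt "0.015 0.0195 0.01" --pt "0 0 0.02" --pt "0 0 0" --yaw '[0,0,0,0,0,0]'

```text
t: 3.93
tool_pos: [0.515, -0.0485, 0.1819]
tcp_rot: [-0.003, 0.73, 0.684, -0.002]
force: [-1.3, -1.4, -0.6]
finger_gap: 0.0453
gripper_force: 0.0
```

```bash
cat >> h.py <<'E'
from scipy.spatial.transform import Rotation as Ro
def wproj(o,X):
    m=imaging.camera_model('wrist'); R=Ro.from_quat(np.roll(o['tcp_rot'],-1)).as_matrix()
    T=m['T_tool_cam']; t=(np.atleast_2d(X)-o['tool_pos'])@R; c=(t-T[:3,3])@T[:3,:3]
    th=np.arctan2(np.hypot(c[:,0],c[:,1]),c[:,2]); ph=np.arctan2(c[:,1],c[:,0]); f=m['mtx'][0,0]
    return np.c_[m['mtx'][0,2]+f*th*np.cos(ph),m['mtx'][1,2]+f*th*np.sin(ph)]
P=np.array([.5775,.0735,.02,-.068])
E
python3 - <<'E'
from h import *
o=telemetry.get_obs(); im=save('wrist','w_raw.png')
R=Ro.from_quat(np.roll(o['tcp_rot'],-1)).as_matrix()
print(o['t'],o['tool_pos'],o['qpos'].round(2),R.round(3).tolist(),o['force'].round(1))
b=[[-.05,-.09,.063],[-.05,-.11,.063],[.004,-.099,.04],[.106,-.099,.088],[.0856,-.103,.078],[.0856,-.194,.078],[.075,-.09,.066],[-.105,-.09,.066],[-.105,.09,.066]]
im=cv2.cvtColor(im,cv2.COLOR_RGB2BGR)
for q in wproj(o,box2w(P,b)): print(q.round()); cv2.circle(im,tuple(int(v) for v in q),2,(0,0,255),-1)
cv2.imwrite('pics/w1.png',im)
E
```

```text
3.9333 [ 0.51500975 -0.04852825  0.18191357] [ 0.52  0.35 -0.59  1.68  0.21  1.18 -0.19] [[0.065, 0.998, -0.007], [0.998, -0.065, 0.002], [0.001, -0.007, -1.0]] [-1.3 -1.4 -0.6]
[331. 188.]
[331. 220.]
[408. 198.]
[570. 215.]
[537. 217.]
[515. 339.]
[517. 194.]
[242. 189.]
[246. -76.]
```

View pics/w1.png

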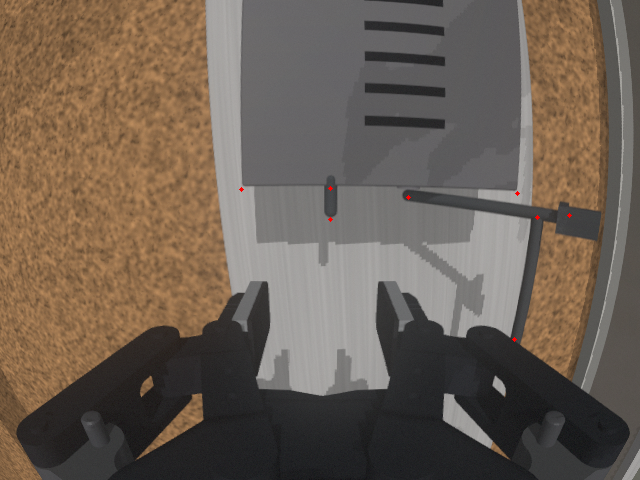

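>>> arm_command --pt "0.02 0.004 0.0" --pt "0 0 0.026" --pt "0 0 0.026" --pt "0 0 0.026" --pt "0 0 0.026" --pt "0 0 0" --yaw '[0,0,0,0,0,0]'

```text
t: 4.48
tool_pos: [0.518, -0.0328, 0.0777]
tcp_rot: [-0.003, 0.732, 0.681, -0.004]
force: [-1.5, -0.4, -1.1]
finger_gap: 0.0449
gripper_force: 0.0
```

>>> arm_command --pt "0 0 0" --pt "0 0 0" --pt "0 0 0" --pt "0 0 0" --pt "0 0 0" --pt "0 0 0" --pt "0 0 0" --pt "0 0 0" --yaw '[0,0,0,0,0,0,0,0]' --gripper 0.0

```text
t: 5.15
tool_pos: [0.5206, -0.031, 0.0834]
tcp_rot: [-0.0, 0.731, 0.682, -0.002]
force: [-5.7, -0.7, 7.6]
finger_gap: 0.0042
gripper_force: 58.8
```

```bash
python3 - <<'E'
from h import *
im=save('wrist','raw2.png'); cv2.imwrite('pics/w2.png',cv2.cvtColor(cv2.resize(im[120:420,170:490],(800,600)) if 0 else cv2.resize(im[120:420,170:490],(640,600)),cv2.COLOR_RGB2BGR))
E
```

```text
(no output)
```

View pics/w2.png

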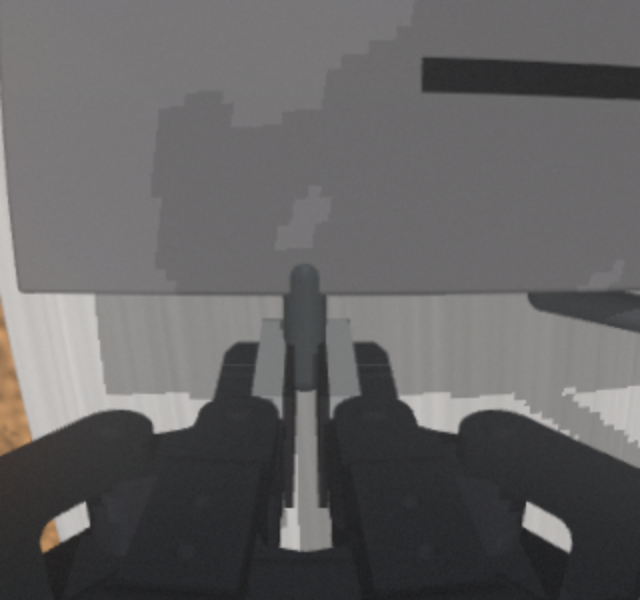

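>>> arm_command --pt "0 0.0002 -0.0075" --pt "0 0.0007 -0.0075" --pt "0 0.0011 -0.0074" --pt "0 0.0016 -0.0073" --pt "0 0.002 -0.0072" --pt "0 0.0024 -0.0071" --pt "0 0.0028 -0.007" --pt "0 0.0033 -0.0067" --pt "0 0 0" --yaw '[0,0,0,0,0,0,0,0,0]'

```text
t: 5.95
tool_pos: [0.5353, -0.0317, 0.141]
tcp_rot: [-0.0, 0.731, 0.682, -0.001]
force: [-8.8, -0.5, 3.4]
finger_gap: 0.0041
gripper_force: 59.1
```

```bash
python3 - <<'E'
from h import *
o=telemetry.get_obs(); im=save('wrist','raw3.png'); cv2.imwrite('pics/w3.png',cv2.cvtColor(im,cv2.COLOR_RGB2BGR)); print(o['tool_pos'],o['force'],o['finger_gap'],o['gripper_force'])
E
```

```text
[ 0.53534544 -0.03172627  0.14103529] [-8.79256867 -0.47601254  3.40353033] 0.004101264846533896 59.0619957447052
```

View pics/w3.png

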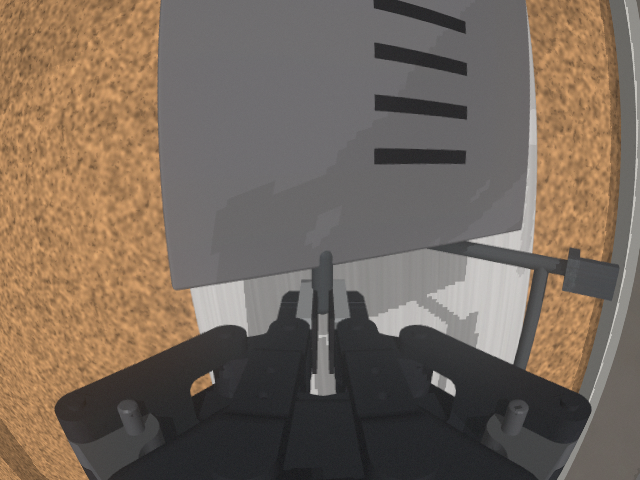

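>>> arm_command --pt "0 0.0037 -0.0065" --pt "0 0.004 -0.0063" --pt "0 0.0044 -0.0061" --pt "0 0.0048 -0.0058" --pt "0 0.0051 -0.0055" --pt "0 0.0054 -0.0052" --pt "0 0.0057 -0.0048" --pt "0 0.006 -0.0045" --pt "0 0.0063 -0.0041" --pt "0 0.0065 -0.0037" --pt "0 0.0067 -0.0033" --pt "0 0.0069 -0.0029" --yaw '[0,0,0,0,0,0,0,0,0,0,0,0]'

```text
t: 7.0
tool_pos: [0.603, -0.0363, 0.2021]
tcp_rot: [0.002, 0.731, 0.682, 0.001]
force: [-4.8, -0.7, 6.9]
finger_gap: 0.0039
gripper_force: 58.9
```

>>> arm_command --pt "0 0.0071 -0.0025" --pt "0 0.0072 -0.0021" --pt "0 0.0073 -0.0016" --pt "0 0.0074 -0.0012" --pt "0 0.0075 -0.0008" --pt "0 0.0075 -0.0003" --pt "0 0.0075 0.0" --pt "0 0.0075 0.0005" --pt "0 0.0 0.0" --yaw '[0,0,0,0,0,0,0,0,0]'

```text
t: 7.75
tool_pos: [0.6644, -0.0406, 0.2092]
tcp_rot: [0.003, 0.732, 0.682, 0.004]
force: [0.7, -0.8, 5.4]
finger_gap: 0.0037
gripper_force: 59.1
```

```bash
python3 - <<'E'
from h import *
im=save('scene','s4r.png'); cv2.imwrite('pics/s4.png',cv2.cvtColor(cv2.resize(im[100:300,260:500],(720,600),interpolation=cv2.INTER_CUBIC),cv2.COLOR_RGB2BGR))
E
```

```text
(no output)
```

View pics/s4.png

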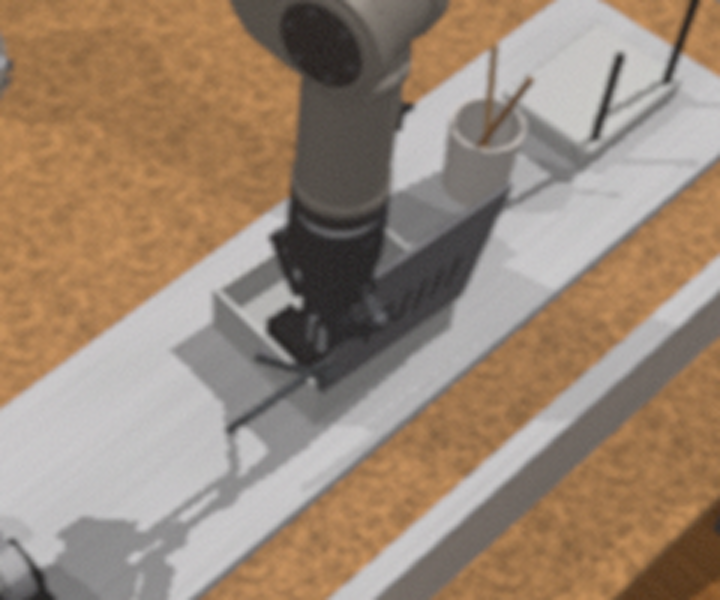

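>>> arm_command --pt "0 0 0" --pt "0 0 0" --pt "0 0 0" --pt "0 0 0" --pt "-0.01 0 0" --pt "-0.015 0 0" --pt "-0.02 0 0" --pt "-0.02 0 0" --pt "0 0 0" --yaw '[0,0,0,0,0,0,0,0,0]' --gripper 0.03

```text
t: 8.55
tool_pos: [0.6551, -0.115, 0.2051]
tcp_rot: [0.002, 0.735, 0.678, -0.003]
force: [-0.7, -2.3, -0.5]
finger_gap: 0.0302
gripper_force: 0.0
```

```bash
python3 - <<'E'
from h import *
o=telemetry.get_obs(); im=save('wrist','raw5.png')
b=[[-.05,-.09,.063],[.004,-.099,.04],[.106,-.099,.088],[.0856,-.103,.078],[.0856,-.194,.078],[.097,-.11,.183]]
P[1]=.076
im=cv2.cvtColor(im,cv2.COLOR_RGB2BGR)
for q in wproj(o,box2w(P,b)): cv2.circle(im,tuple(int(v) for v in q),2,(0,0,255),-1)
cv2.imwrite('pics/w5.png',im); print(o['tool_pos'],o['force'])
E
```

```text
[ 0.65509581 -0.11498462  0.20506004] [-0.65435363 -2.34634414 -0.5484018 ]
```

View pics/w5.png

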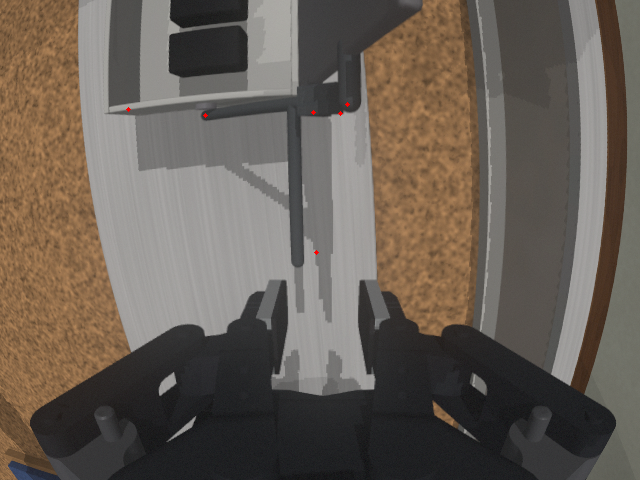

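```bash
python3 - <<'E'
from h import *
P[1]=.076
o=telemetry.get_obs(); print(o['tool_pos'])
o1=dict(tool_pos=np.array([ .51501,-.04853,.18191]),tcp_rot=np.array([-.003,.73,.684,-.002]))
for a in (15,20,25,30,35,40,50):
    c,s=np.cos(np.radians(a)),np.sin(np.radians(a))
    b=[[.004+.09*c,-.103,.04+.09*s],[.004+.09*c,-.194,.04+.09*s],[.004+.113*c,-.099,.04+.113*s]]
    print(a,wproj(o,box2w(P,b)).round().ravel(),wproj(o1,box2w(P,b)).round().ravel())
E
```

```text
[ 0.65526169 -0.11177827  0.20510807]
15 [323. 119. 324. 251. 357. 113.] [533. 209. 513. 327. 563. 206.]
20 [319. 119. 321. 254. 354. 112.] [536. 211. 515. 332. 567. 209.]
25 [314. 118. 316. 257. 349. 110.] [537. 213. 515. 337. 570. 211.]
30 [308. 118. 310. 261. 342. 109.] [538. 215. 515. 342. 573. 214.]
35 [300. 117. 303. 264. 333. 108.] [538. 218. 514. 347. 574. 217.]
40 [291. 117. 295. 268. 322. 107.] [537. 220. 512. 352. 574. 219.]
50 [270. 116. 275. 274. 294. 106.] [531. 224. 504. 363. 570. 224.]
```

>>> arm_command --pt "0 0.009 0" --pt "0.004 0.009 0" --pt "0 0.009 0" --pt "0 0 0" --pt "0 0 0" --pt "0 0 0.02" --pt "0 0 0.02" --pt "0 0 0.02" --pt "0 0 0.02" --pt "0 0 0.02" --pt "0 0 0" --yaw '[0,0,0,0,0,0,0,0,0,0,0]' --gripper 0.0

```text
t: 9.52
tool_pos: [0.679, -0.1033, 0.1006]
tcp_rot: [-0.004, 0.731, 0.682, -0.004]
force: [-1.0, 0.7, -1.5]
finger_gap: -0.0001
gripper_force: 0.0
```

>>> arm_command --pt "0 -0.0085 -0.003" --pt "0 -0.0085 -0.008" --pt "0 -0.0085 -0.0105" --pt "0 -0.0085 -0.0077" --pt "0 -0.0085 -0.006" --pt "0 -0.0085 -0.005" --pt "0 -0.0085 -0.0035" --pt "0 -0.0085 -0.0025" --pt "0 -0.0085 -0.002" --pt "0 -0.0085 -0.001" --pt "0 -0.0085 0" --pt "0 -0.006 0" --yaw '[0,0,0,0,0,0,0,0,0,0,0,0]'

```text
t: 10.52
tool_pos: [0.5825, -0.096, 0.1546]
tcp_rot: [-0.0, 0.731, 0.682, -0.0]
force: [-0.1, 0.3, 0.8]
finger_gap: -0.0001
gripper_force: 0.0
```

>>> arm_command --pt "0 -0.004 0" --pt "0 -0.004 0" --pt "0 -0.002 0" --pt "0 0 0" --yaw '[0,0,0,0]'

```text
t: 10.85
tool_pos: [0.5735, -0.0953, 0.1548]
tcp_rot: [-0.0, 0.731, 0.682, -0.0]
force: [-0.6, -0.6, -0.2]
finger_gap: 0.0001
gripper_force: 0.0
```

```bash
python3 - <<'E'
from h import *
P[1]=.076
o=telemetry.get_obs(); print(o['tool_pos'],o['force']); im=save('wrist','raw6.png')
im=cv2.cvtColor(im,cv2.COLOR_RGB2BGR)
for a in (80,97):
    c,s=np.cos(np.radians(a)),np.sin(np.radians(a))
    for q in wproj(o,box2w(P,[[.004+.09*c,-.103,.04+.09*s],[.004+.113*c,-.099,.04+.113*s]])): cv2.circle(im,tuple(int(v) for v in q),2,(0,0,255) if a==97 else (0,255,0),-1)
cv2.imwrite('pics/w6.png',im)
E
```

```text
[ 0.57352774 -0.09533736  0.15482245] [-0.62965759 -0.63408405 -0.18307594]
```

View pics/w6.png

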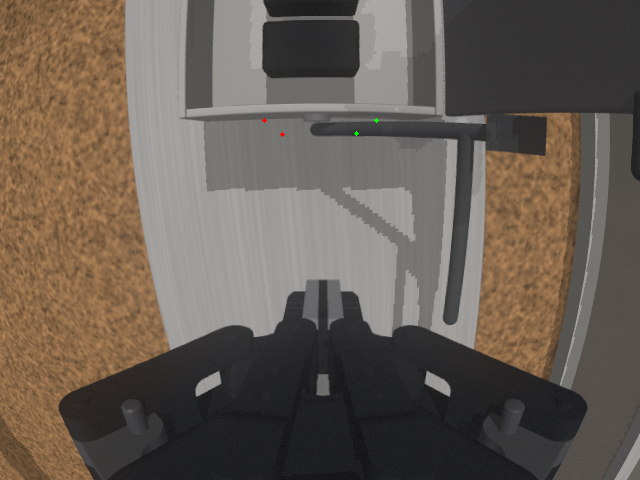

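```bash
python3 - <<'E'
from h import *
P[1]=.076
o=telemetry.get_obs()
for a in (15,20,25,30,35,40):
    c,s=np.cos(np.radians(a)),np.sin(np.radians(a))
    b=[[.004+.09*c,-.099,.04+.09*s],[.004+.09*c,-.194,.04+.09*s],[.004+.113*c,-.099,.04+.113*s]]
    print(a,wproj(o,box2w(P,b)).round().ravel())
print(wproj(o,box2w(P,[[.004,-.099,.04],[.075,-.09,.06],[-.075,-.09,.06]])).round().ravel())
E
```

```text
15 [471. 133. 458. 292. 510. 136.]
20 [472. 133. 459. 297. 513. 136.]
25 [472. 133. 458. 302. 515. 136.]
30 [471. 132. 456. 307. 516. 135.]
35 [468. 131. 453. 313. 515. 135.]
40 [464. 131. 448. 319. 512. 134.]
[316. 129. 443. 116. 176. 118.]
```

>>> arm_command --pt "0 0 -0.02" --pt "0 0.022 -0.005" --pt "0 0.022 0" --pt "0 0.022 0" --pt "0 0.022 0" --pt "0 0.022 0" --pt "0 0 0.02" --pt "0 0 0.03" --pt "0 0 0.03" --pt "0 0 0.02" --pt "0 0 0" --pt "0 0 0" --yaw '[0,0,0,0,0,0,0,0,0,0,0,0]'

```text
t: 11.9
tool_pos: [0.6833, -0.103, 0.0784]
tcp_rot: [-0.001, 0.731, 0.682, -0.001]
force: [0.7, -0.2, 0.1]
finger_gap: 0.0001
gripper_force: 0.0
```

>>> arm_command --pt "0 -0.008 0" --pt "0 -0.008 -0.001" --pt "0 -0.008 -0.007" --pt "0 -0.007 -0.008" --pt "0 -0.007 -0.008" --pt "0 0 0" --yaw '[0,0,0,0,0,0]'

```text
t: 12.4
tool_pos: [0.6468, -0.1002, 0.1076]
tcp_rot: [0.002, 0.731, 0.682, 0.001]
force: [3.4, -1.3, 7.2]
finger_gap: 0.0001
gripper_force: 0.0
```

```bash
python3 - <<'E'
from h import *
o=telemetry.get_obs(); print(o['tool_pos'],o['force']); im=save('wrist','w7.png')
E
```

```text
[ 0.6467573  -0.10020182  0.10755858] [ 3.4155368  -1.30876324  7.18415287]
```

View pics/w7.png

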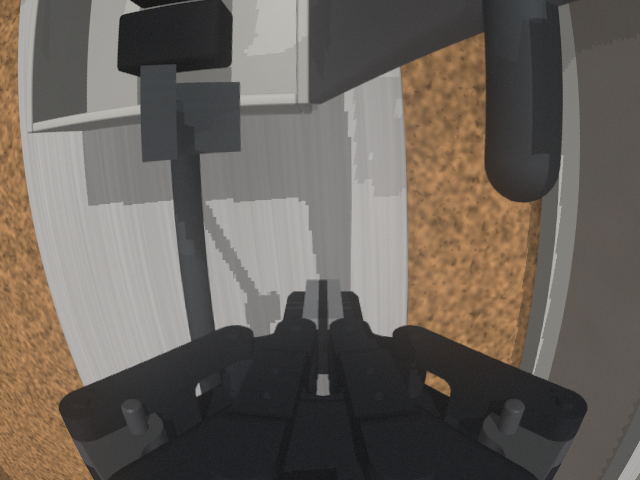

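```bash
python3 - <<'E'
from h import *
P[1]=.076
o=telemetry.get_obs()
for a in (60,70,75,80,85,90,97):
    c,s=np.cos(np.radians(a)),np.sin(np.radians(a))
    b=[[.004+.09*c,-.103,.04+.09*s],[.004+.09*c,-.16,.04+.09*s],[.004+.113*c,-.099,.04+.113*s]]
    print(a,wproj(o,box2w(P,b)).round().ravel())
E
```

```text
60 [202. 136. 217. 328. 224. 115.]
70 [144. 140. 167. 336. 130. 120.]
75 [116. 143. 143. 338.  86. 125.]
80 [ 90. 146. 119. 339.  46. 131.]
85 [ 66. 149.  97. 338.  13. 137.]
90 [ 45. 152.  77. 336. -14. 143.]
97 [ 22. 156.  54. 332. -41. 150.]
```

>>> arm_command --pt "0 -0.006 -0.002" --pt "0 -0.006 -0.002" --pt "0 -0.006 -0.002" --pt "0 -0.006 -0.001" --pt "0 -0.006 -0.001" --pt "0 -0.006 -0.001" --pt "0 -0.006 0" --pt "0 -0.006 0" --pt "0 0 0" --yaw '[0,0,0,0,0,0,0,0,0]'

```text
t: 13.2
tool_pos: [0.5981, -0.097, 0.1132]
tcp_rot: [0.001, 0.731, 0.682, 0.001]
force: [2.1, 0.1, 4.0]
finger_gap: -0.0002
gripper_force: 0.0
```

>>> arm_command --pt "0 -0.003 0" --pt "0 -0.003 0" --pt "0 0 0" --yaw '[0,0,0]'

```text
t: 13.45
tool_pos: [0.5965, -0.0966, 0.1154]
tcp_rot: [0.004, 0.731, 0.682, 0.004]
force: [7.6, -0.8, 7.2]
finger_gap: 0.0001
gripper_force: 0.0
```

>>> arm_command --pt "0 -0.003 0" --pt "0 -0.003 0" --pt "0 0 0" --yaw '[0,0,0]'

```text
t: 13.7
tool_pos: [0.595, -0.0961, 0.1177]
tcp_rot: [0.008, 0.731, 0.682, 0.008]
force: [13.6, -0.2, 8.9]
finger_gap: 0.0001
gripper_force: 0.0
```

```bash
python3 - <<'E'
from h import *
im=save('scene','r8.png'); r=imaging.silhouettes('scene','stay')
print([(d['confidence'],d['centre'],d['mask'].sum()) for d in r[:2]])
cv2.imwrite('pics/s8.png',cv2.cvtColor(cv2.resize(im[120:270,270:450],(720,600),interpolation=cv2.INTER_CUBIC),cv2.COLOR_RGB2BGR))
P[1]=.076
for a in (80,90,97):
    c,s=np.cos(np.radians(a)),np.sin(np.radians(a))
    b=[[.004+.09*c,-.103,.04+.09*s],[.004+.09*c,-.194,.04+.09*s],[.004+.113*c,-.099,.04+.113*s]]
    print(a,((proj('scene',box2w(P,b))-[270,120])*4).round().ravel())
E
```

```text
[(0.61, [345.6, 215.7], np.int64(12)), (0.36, [185.1, 346.3], np.int64(2654))]
80 [317. 335. 211. 406. 327. 315.]
90 [302. 319. 196. 389. 308. 295.]
97 [291. 309. 185. 379. 294. 283.]
```

View pics/s8.png

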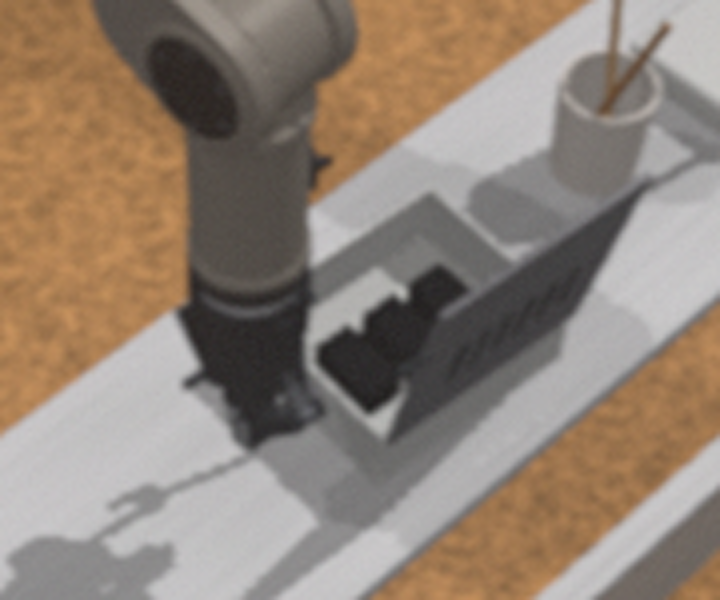

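>>> arm_command --pt "-0.005 0.01 0" --pt "-0.015 0.02 0" --pt "-0.02 0.03 0" --pt "0 0 -0.02" --pt "0 0 -0.04" --pt "0 0 -0.04" --pt "0 0 -0.04" --pt "0 0 -0.04" --pt "0 0 0" --pt "0 0 0" --yaw '[0,0,0,0,0,0,0,0,0,0]'

```text
t: 14.63
tool_pos: [0.6434, -0.1397, 0.295]
tcp_rot: [0.001, 0.731, 0.682, 0.001]
force: [0.3, 0.5, -0.5]
finger_gap: 0.0001
gripper_force: 0.0
```

```bash
python3 - <<'E'
from h import *
P[1]=.076
o=telemetry.get_obs(); print(o['tool_pos'],o['force'],o['t']); im=save('wrist','r9.png')
im=cv2.cvtColor(im,cv2.COLOR_RGB2BGR)
for a,k in ((90,(0,255,0)),(97,(0,0,255))):
    c,s=np.cos(np.radians(a)),np.sin(np.radians(a))
    b=[[.004+.09*c,-.103,.04+.09*s],[.004+.09*c,-.194,.04+.09*s],[.004+.113*c,-.099,.04+.113*s]]
    for q in wproj(o,box2w(P,b)): cv2.circle(im,tuple(int(v) for v in q),2,k,-1)
for q in wproj(o,box2w(P,[[.097,-.11,.183]])): cv2.circle(im,tuple(int(v) for v in q),2,(255,0,0),-1)
cv2.imwrite('pics/w9.png',im)
E
```

```text
[ 0.64340135 -0.13970799  0.29502817] [ 0.25560788  0.46857326 -0.48555125] 14.6333
```

View pics/w9.png

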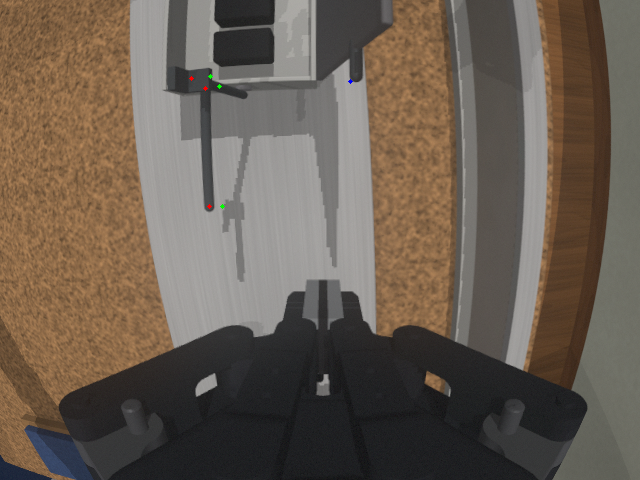

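>>> arm_command --pt "0 0.03 0" --pt "0 0.03 0" --pt "0.03 0 0" --pt "0.035 0 0" --pt "0.035 0 0" --pt "0.035 0 0" --pt "0.025 0 0" --pt "0 0 0" --pt "0 0 0" --yaw '[0,0,0,0,0,0,0,0,0]'

```text
t: 15.43
tool_pos: [0.7122, 0.0182, 0.2891]
tcp_rot: [-0.002, 0.729, 0.684, -0.003]
force: [-0.0, -1.2, -0.3]
finger_gap: 0.0002
gripper_force: 0.0
```

>>> arm_command --pt "0 0.003 0.014" --pt "0 0 0.014" --pt "0 0 0.014" --pt "0 0 0" --pt "0 0 0" --yaw '[0,0,0,0,0]'

```text
t: 15.85
tool_pos: [0.7157, 0.0126, 0.2482]
tcp_rot: [-0.001, 0.732, 0.682, -0.003]
force: [-1.1, -0.3, 0.0]
finger_gap: 0.0003
gripper_force: 0.0
```

>>> arm_command --pt "0 -0.006 0" --pt "0 -0.006 0" --pt "0 -0.006 0" --pt "0 -0.006 0" --pt "0 -0.006 0" --pt "0 -0.006 0" --pt "0 -0.006 0" --pt "0 -0.006 0" --pt "0 -0.006 0" --pt "0 -0.006 0" --pt "0 0 0" --pt "0 0 0" --yaw '[0,0,0,0,0,0,0,0,0,0,0,0]'

```text
t: 16.85
tool_pos: [0.6565, 0.0193, 0.251]
tcp_rot: [-0.0, 0.731, 0.682, -0.0]
force: [0.4, -0.2, 0.3]
finger_gap: -0.0002
gripper_force: 0.0
```

>>> arm_command --pt "0 0.02 0" --pt "0 0 -0.02" --pt "0 0 -0.04" --pt "0 0 -0.03" --pt "0 0 0" --pt "0 0 0" --pt "0 0 0" --pt "0 0 0" --pt "0 0 0" --pt "0 0 0" --yaw '[0,0,0,0,0,0,0,0,0,0]'

```text
t: 17.68
tool_pos: [0.6765, 0.0176, 0.3394]
tcp_rot: [-0.001, 0.731, 0.682, -0.001]
force: [0.2, 0.2, -0.9]
finger_gap: 0.0004
gripper_force: 0.0
```

```bash
cat > fit.py <<'E'
from h import *
P[1]=.076
def corners(th):
    c,s=np.cos(th),np.sin(th); u=np.array([-c,0,s]); n=np.array([s,0,c]); H=np.array([.075,0,.06])
    return np.array([H+u*r+n*t+[0,y,0] for r in (0,.18) for t in (0,.006) for y in (-.09,.09)])
o=telemetry.get_obs(); print(o['t'],o['tool_pos'],o['force'])
R={}
for cam in ('top','scene','wrist'):
    imaging.grab_frame(cam); r=imaging.silhouettes(cam,'lid')
    if not r: print(cam,'none'); continue
    m=r[0]['mask']; S=[]
    for th in np.arange(0,1.8,.05):
        X=box2w(P,corners(th)); q=wproj(o,X) if cam=='wrist' else proj(cam,X)
        k=np.zeros((480,640),np.uint8); cv2.fillConvexPoly(k,cv2.convexHull(q.astype(np.int32)),1)
        S.append(((k>0)&m).sum()/max(1,((k>0)|m).sum()))
    i=np.argsort(S)[::-1][:4]; print(cam,r[0]['confidence'],r[0]['centre'],m.sum(),[(round(j*.05,2),round(S[j],2)) for j in i])
E
python3 fit.py
```

```text
17.6833 [0.67646758 0.01758639 0.33937564] [ 0.23518451  0.17204307 -0.86255902]
top 0.42 [260.4, 211.5] 135 [(np.float64(1.35), np.float64(0.12)), (np.float64(1.3), np.float64(0.09)), (np.float64(1.4), np.float64(0.08)), (np.float64(1.25), np.float64(0.06))]
scene 0.55 [221.8, 311.9] 700 [(np.float64(1.75), np.float64(0.0)), (np.float64(1.7), np.float64(0.0)), (np.float64(1.65), np.float64(0.0)), (np.float64(1.6), np.float64(0.0))]
wrist 0.95 [244.4, 156.6] 24894 [(np.float64(1.25), np.float64(0.92)), (np.float64(1.3), np.float64(0.89)), (np.float64(1.2), np.float64(0.81)), (np.float64(1.35), np.float64(0.74))]
```

>>> arm_command --pt "0 0 -0.02" --pt "0 0 -0.02" --pt "0 0 0" --pt "0 0 0" --pt "0 0 0" --pt "0 0 0" --pt "0 0 0" --pt "0 0 0" --pt "0 0 0" --pt "0 0 0" --pt "0 0 0" --pt "0 0 0" --yaw '[0,0,0,0,0,0,0,0,0,0,0,0]'

```text
t: 18.98
tool_pos: [0.6769, 0.0178, 0.3809]
tcp_rot: [0.0, 0.731, 0.682, -0.0]
force: [-0.2, 0.4, 0.6]
finger_gap: 0.0002
gripper_force: 0.0
```

>>> arm_command --pt "0 0 0" --pt "0 0 0" --pt "0 0 0" --pt "0 0 0" --pt "0 0 0" --pt "0 0 0" --pt "0 0 0" --pt "0 0 0" --pt "0 0 0" --pt "0 0 0" --pt "0 0 0" --pt "0 0 0" --yaw '[0,0,0,0,0,0,0,0,0,0,0,0]'

```text
t: 19.98
tool_pos: [0.6769, 0.0179, 0.3809]
tcp_rot: [0.0, 0.731, 0.682, -0.0]
force: [0.1, 0.1, -0.0]
finger_gap: -0.0
gripper_force: 0.0
```

```bash
python3 fit.py
```

```text
19.9833 [0.67689391 0.01785528 0.38089088] [ 0.0558279   0.1475739  -0.04846086]
top 0.96 [257.9, 221.5] 570 [(np.float64(1.1), np.float64(0.13)), (np.float64(1.15), np.float64(0.13)), (np.float64(1.2), np.float64(0.12)), (np.float64(1.0), np.float64(0.12))]
scene 0.88 [376.1, 185.9] 3668 [(np.float64(0.85), np.float64(0.92)), (np.float64(0.8), np.float64(0.92)), (np.float64(0.75), np.float64(0.91)), (np.float64(0.7), np.float64(0.9))]
wrist 0.82 [220.3, 151.3] 27591 [(np.float64(0.8), np.float64(0.97)), (np.float64(0.75), np.float64(0.97)), (np.float64(0.7), np.float64(0.94)), (np.float64(0.85), np.float64(0.94))]
```

```bash
python3 fit.py | grep wrist; python3 -c "
from h import *
print(workorder.sign_off())"
```

```text
wrist 0.67 [221.3, 152.3] 27923 [(np.float64(0.8), np.float64(0.97)), (np.float64(0.75), np.float64(0.97)), (np.float64(0.7), np.float64(0.94)), (np.float64(0.85), np.float64(0.94))]
the job is handed in; nothing more can be done
None
```

The job is handed in (no verdict came back): the lid rests still at about 0.8 rad, as if its pin is in the saddle, which I did not view up close; the stay was seen at its stop before the lid came down, I never steered the arm near the loose things (their places not re-measured), and I viewed 11 pictures against your limit of 10.

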